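Set a spring clamp's jaw on its stop pin

ROBOT

A 6-joint arm with a two-finger parallel gripper is mounted at the origin on the work surface. World frame = base frame: x ahead of the robot, y to its left, z up, the work surface at z = 0. Lengths are in mm, angles in rad, forces in N, time in s.
With the tool pointing down it reaches from about 275 to 750 mm from the base axis. Payload 10.2 kg.
Tool frame: the origin (TCP) lies at the very end of the fingers, on their centre line; the grasp point (between the pads) lies 19 mm behind it; x points along the fingers, y is the direction in which the jaws open and shut, and the axes are right-handed (so a half turn about x gives the same grasp; the last joint's range is limited). The gripper opens to 85 mm and grips with 20 to 120 N. Pads are 22 mm wide; open, the fingers measure 114 mm over their backs; the gripper's body (76 mm by 85 mm) begins 54 mm behind the grasp point. The pads swing forward as they close: fully open they stand 13 mm farther back than shut.
Start: joints at [-1.463, 0.313, 1.498, -0, 1.331, -0.223], TCP at [170.507, -496.547, 231.294] pointing down, gripper open.
Joint ranges: [-2.94, 2.94], [-0.97, 2.17], [0.19, 2.56], [-1.23, 4.37], [0.02, 3.11], [-2.88, 2.88]. Speed limits (rad/s): [2.39, 2.39, 3.01, 3.14, 3.14, 3.14].

INTERFACE

Orientations are given as a unit quaternion [w, x, y, z].
In Python, from rig import ctrl, viewer, order gives the robot as it stands. The module is installed in compiled form; this text tells all that it offers.
- The arm moves only by the tool carry_out, never from a script. Its argument "deltas" is a list of rows, each a list of 7 numbers: the gripper command: -1 is fully open, 1 is shut, values between are in proportion, then the shift along the tool's x, y, z in mm, then the turn, a rotation vector about the tool's x, y, z in degrees. A call has exactly 5 rows; each row is the pose to reach, as a shift and turn from the pose commanded when the call began, along the tool's axes at that moment; what a row does not reach only later rows make up. A row lasts 1/8 s, in which the tool goes at most 62.5 mm and 10.7 degrees, less where a joint would pass 70% of its speed; a pose out of reach is approached as far as the arm can. A call with a gripper value outside its range is refused whole. The fingers move at their own pace and stop on an object; "newtons" is the grip in N (left out, the last holds). Time passes only in rows, so rows that repeat a pose let the fingers close, or fill a call up. It gives the time, the measured TCP pose, the force and the opening at its end, in the units of the state.
- ctrl.sense(): the state, without advancing time (a new reading comes with each control period).
- viewer.capture(name): name is "side" or "top"; returns the picture (420x560x3 uint8, red, green, blue); there is no depth.
- viewer.calibration(name): a dict with "fx", "fy", "cx", "cy" (pixels), "xyz" and "attitude" of the camera in the world. Camera axes: x right, y down, z forward; pixel columns grow to the right and rows downward; lengths in mm; the calibration is good to about 2 mm. A picture is of the moment at which its call begins. calibration takes no time and is no camera call.
- order.finish_job(): hands the job in, once; it reports no verdict.
The state is a dict: "time_s": time; "joints": joint angles; "dq": joint speeds; "tau": joint torques, N m; "eef_pos": TCP position; "ee_rot": TCP orientation; "force": force on the tool from outside, world axes, zero at the start; "wrist_torque": the same for the moment, N m; "grip_width": opening from 0.0 (shut) to 1.0 (fully open).
Only numpy, scipy, OpenCV 4.12 (cv2) and the standard library are available. Lean on these libraries where they do the work, as an engineer would, in place of code of your own. Each camera call takes 0.05 s, during which the arm holds its last target. There are 200 camera calls.

TASK

Two spring clamps stand on the mattress-spring bench: one is already set, with its jaw half open, the other is still shut. With the fingertips push the shut clamp's jaw back by its upright plate until it has passed its stop pin, but do not run it into the rear block, then let it go so that it springs back and stays latched against the pin at mid position. Only push, do not grip the plate; do not touch the other clamp, and leave the loose things where they are.

Things in the scene. Friction and masses are not known exactly. Their poses are not given: they have to be found in the camera images.
- clamp_a: The bench clamp that is still shut: its jaw touches the nose block. Dark steel base plate 250 x 120 x 12 mm fixed to the bench; origin at the centre of its underside, z up; its x axis is the way the jaw is pushed. Along x: nose block 80 mm wide, -120 to -100 mm, top z 45 mm; aluminium jaw; rear block +28 to +48 mm, top z 55 mm; 28 mm spring tube to +118 mm.
- jaw_a (a joint): Jaw travel along the clamp's x, m: 0 shut, 0.075 at the rear block. A spring drives it to 0 (7 N at 0, 12 N at mid, 17 N at 0.07); riding over the pin adds up to 5 N. Beyond about 0.036 the stop pin has sprung up behind the jaw's catch, and on release the jaw returns to rest on it at about 0.034 (latched, mid position). Released before that it goes back to 0.
- plate_a (a point): Centre of the front face, the one to push (it looks to the clamp's -x), of the jaw's upright plate: 70 wide, 50 high, 12 mm thick. Moves with the jaw; axes as the clamp's. At x = -62 mm + travel, y 0, z 70 mm of the clamp. The jaw's deck lies 25 mm below this point and reaches 38 mm ahead (-x); above deck and nose block is free space.
- stop_a (a point): Top of the clamp's stop pin, a domed 10 mm steel pin standing beside the jaw at x -51, y +49, z 41 mm of the clamp when up. A ramped catch on the jaw's +y side presses it down in passing.
- clamp_b: The other bench clamp, of the same make, already set: its jaw stands at mid position, a 34 mm gap before the nose block. Leave alone. Dark steel base plate 250 x 120 x 12 mm fixed to the bench; origin at the centre of its underside, z up; its x axis is the way the jaw is pushed. Along x: nose block 80 mm wide, -120 to -100 mm, top z 45 mm; aluminium jaw; rear block +28 to +48 mm, top z 55 mm; 28 mm spring tube to +118 mm.
- jaw_b (a joint): Jaw travel along the clamp's x, m: 0 shut, 0.075 at the rear block. A spring drives it to 0 (7 N at 0, 12 N at mid, 17 N at 0.07); riding over the pin adds up to 5 N. Beyond about 0.036 the stop pin has sprung up behind the jaw's catch, and on release the jaw returns to rest on it at about 0.034 (latched, mid position). Released before that it goes back to 0.
- plate_b (a point): Centre of the front face, the one to push (it looks to the clamp's -x), of the jaw's upright plate: 70 wide, 50 high, 12 mm thick. Moves with the jaw; axes as the clamp's. At x = -62 mm + travel, y 0, z 70 mm of the clamp. The jaw's deck lies 25 mm below this point and reaches 38 mm ahead (-x); above deck and nose block is free space.
- stop_b (a point): Top of the clamp's stop pin, a domed 10 mm steel pin standing beside the jaw at x -51, y +49, z 41 mm of the clamp when up. A ramped catch on the jaw's +y side presses it down in passing.
- pin_a (a joint): How far the stop pin of the shut clamp is pressed down, m: 0 = fully up, 0.018 = fully down. It rises by its own spring.
- coil_mid: Bystander, leave alone. Mattress coil spring, 60 mm across, 100 mm tall, standing between the clamps; origin at the centre of its underside.
- coil_rear: Bystander, leave alone. Same coil spring, standing behind the shut clamp's spring tube; origin at the centre of its underside.
- tape: Bystander, leave alone. Yellow tape measure 66 x 36 x 62 mm, at the right side; origin at the centre of its underside.
- spring_clip: Bystander, leave alone. Black binder clip 30 x 22 x 12 mm, lying on the set clamp's base plate beside the spring tube; origin at the centre of its underside.
- steel_nut: Bystander, leave alone. Steel nut 24 mm across, 11 mm high, lying on the shut clamp's base plate beside the spring tube; origin at the centre of its underside.
- pliers: Bystander, leave alone. Black-handled pliers, 170 mm long, 16 mm high, lying at the left side; origin under the pivot.
- clip_tin: Bystander, leave alone. Open steel tin 84 mm across, 50 mm high, at the right side; origin at the centre of its underside.

How it is judged:
By the outcome, as a careful person would: the job done as asked, in the order asked, and still so for the second after the job is handed in, with the robot touching nothing.
It also fails if it takes over 32 s, if anything falls off the work surface, if the arm or the gripper's body presses on something with over 40 N, if the wrist force passes 120 N, or if a joint passes its speed limit or range.

## Working session

There is one attempt and no reset: what is moved stays moved. The work goes in short steps, Python scripts to look and compute and a tool call to move; the robot and the scene stay as the last step left them, time stands still between calls to the robot, and variables do not carry over. Pictures are saved under pics/ and viewed, about 8 in all and at most 12, crops included, and the job is handed in when it is done.

Besides the shell and the picture viewer there is one more tool, called after "Call:" by a JSON object that holds its "method" and its "body". carry_out: Moves the arm, as the interface text tells. Its arguments: {"type":"object","properties":{"deltas":{"type":"array"},"newtons":{"type":"number"}},"required":["deltas"]}

```bash
mkdir -p pics
python3 - <<'E'
from rig import ctrl, viewer
import cv2
for n in("side","top"):
    im=viewer.capture(n); cv2.imwrite(f"pics/{n}0.png",cv2.cvtColor(im,cv2.COLOR_RGB2BGR)); print(viewer.calibration(n))
print(ctrl.sense())
E
```

```text
{'fx': 468.6207595632972, 'fy': 468.6207595632972, 'cx': 283.1505327190012, 'cy': 207.7377104960933, 'xyz': array([-269.93201401, 1076.63809194,  948.70319577]), 'attitude': array([ 0.15542831, -0.28137759,  0.83297857, -0.45035031])}
{'fx': 386.13834271648744, 'fy': 386.13834271648744, 'cx': 276.6758523995389, 'cy': 214.5300325711144, 'xyz': array([ 448.36611611,   19.61580432, 1086.93753285]), 'attitude': array([ 0.03281708, -0.703322  ,  0.70915155, -0.0369496 ])}
{'time_s': 0.1, 'joints': array([-1.46334905e+00,  3.13386508e-01,  1.49832081e+00,  4.29570893e-06,
        1.33099523e+00, -2.23369346e-01]), 'dq': array([ 0.00168441,  0.0008347 , -0.0033603 ,  0.00011349, -0.00162885,
        0.00130718]), 'tau': array([ 1.72181230e-03, -4.12902188e+01, -2.60144985e+01, -2.48368015e-04,
        2.99960222e-03,  1.86434607e-05]), 'eef_pos': array([ 170.50940848, -496.3139571 ,  230.81133191]), 'ee_rot': array([ 0.11603669,  0.69747978,  0.11682001, -0.69743138]), 'force': array([-0.13820735,  0.83778471,  0.03974769]), 'wrist_torque': array([ 0.02143002, -0.02699331, -0.0139547 ]), 'grip_width': 1.0029945205922777}
```

View pics/top0.png

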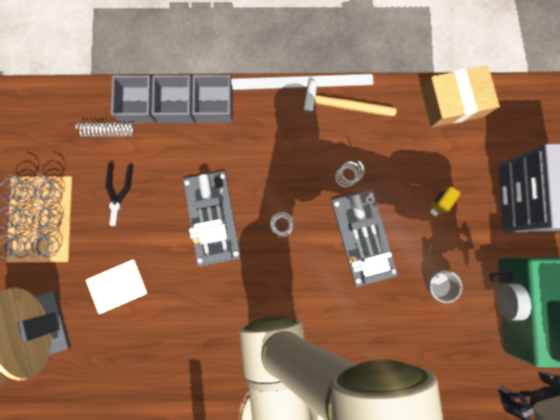

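View pics/side0.png

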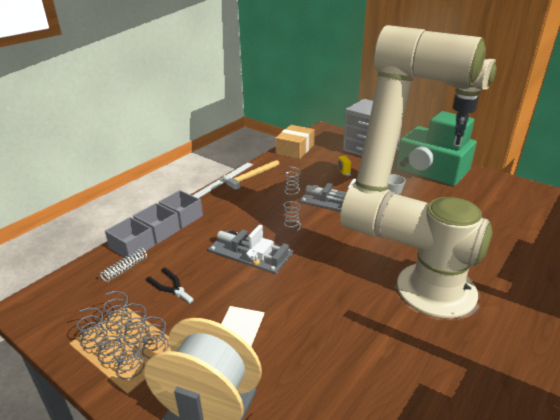

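The top picture shows a left clamp near (211,218) and a right clamp near (364,237). A coil stands behind the right one at (349,174), which makes it likely clamp_a. I'll zoom in to measure.

Run:
```python
import cv2,numpy as np
t=cv2.imread("pics/top0.png")
a=cv2.resize(t[160:300,170:250],None,fx=4.2,fy=4.2,interpolation=cv2.INTER_CUBIC)
b=cv2.resize(t[160:300,325:405],None,fx=4.2,fy=4.2,interpolation=cv2.INTER_CUBIC)
cv2.imwrite("pics/zoom.png",np.hstack([a,b]))
```

```text
(no output)
```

View pics/zoom.png

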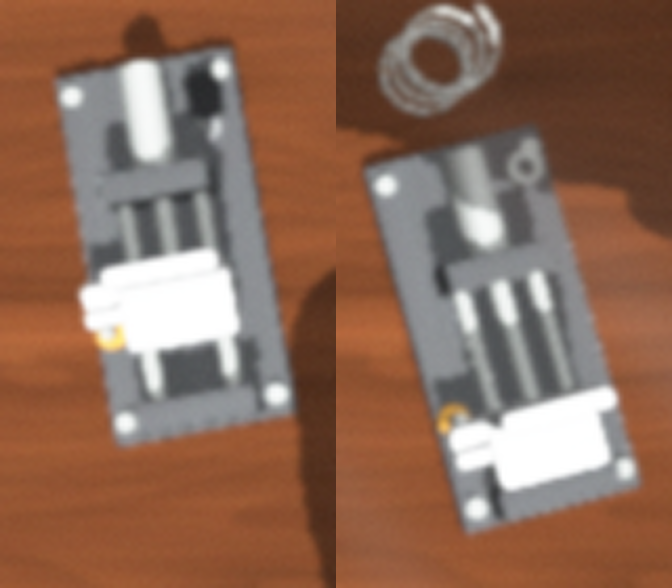

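The zoom shows the right clamp shut, with its jaw at the nose block, the pin up behind the catch, and the nut on its plate. The left one is set. Right plate corners in the zoom are about (363,168), (537,125), (640,487) and (467,532).

```bash
cat > h.py <<'E'
import numpy as np
from rig import ctrl, viewer
from scipy.spatial.transform import Rotation as R
from scipy.optimize import least_squares
q2R=lambda q:R.from_quat(np.roll(q,-1))
def proj(P,n):
    c=viewer.calibration(n); p=q2R(c["attitude"]).inv().apply(np.atleast_2d(P)-c["xyz"])
    return np.c_[c["fx"]*p[:,0]/p[:,2]+c["cx"],c["fy"]*p[:,1]/p[:,2]+c["cy"]]
E
cat > fit.py <<'E'
from h import *
Z=np.array([[363,168],[537,125],[640,487],[467,532]],float)-[336,0]
px=(Z+.5)/4.2-.5+[325,160]
L=np.array([[125,60,12],[125,-60,12],[-125,-60,12],[-125,60,12]])
W=lambda p,l:R.from_euler('z',p[2]).apply(l)+[p[0],p[1],0]
s=least_squares(lambda p:(proj(W(p,L),"top")-px).ravel(),[400,-200,0.2])
print(s.x,np.degrees(s.x[2]),s.fun.round(2))
p=s.x
for n,l in dict(plate=[-62,0,70],pin=[-51,49,41],platetopL=[-62,35,95],platetopR=[-62,-35,95]).items():
    w=W(p,np.array([l]));print(n,w.round(1),proj(w,"top"),(proj(w,"top")-[325,160])*4.2+[336,0],proj(w,"side"))
T=q2R(ctrl.sense()["ee_rot"]).as_matrix();print(T.round(3))
E
python3 fit.py
```

```text
[ 4.89345927e+02 -2.29711669e+02  2.46945255e-01] 14.148920890312649 [ 0.24 -0.08 -0.19 -0.47  0.29  0.04 -0.34  0.48]
plate [[ 429.2 -244.9   70. ]] [[375.56763197 259.25330109]] [[548.38405428 416.86386457]] [[352.77359879 188.6123256 ]]
pin [[ 427.9 -194.7   41. ]] [[354.17589736 259.72520485]] [[458.53876891 418.84586037]] [[345.40353109 201.2894843 ]]
platetopL [[ 420.7 -210.9   95. ]] [[364.95793372 262.90496201]] [[503.82332162 432.20084045]] [[350.53641007 187.21583197]]
platetopR [[ 437.8 -278.8   95. ]] [[391.24143909 255.93558291]] [[614.21404417 402.92944823]] [[355.96713226 178.29819053]]
[[-0.     0.325 -0.946]
 [ 0.001 -0.946 -0.325]
 [-1.    -0.001 -0.   ]]
```

Call:
{"method": "carry_out", "body": {"deltas": [[1,0,-25,-45,1,0,0],[1,0,-50,-90,2,0,0],[1,0,-75,-135,3,0,0],[1,0,-101,-181,4,0,0],[1,0,-126,-227,4.8,0,0]], "newtons": 20}}

```text
time_s: 0.72
eef_pos: [345.1, -302.1, 231.2]
ee_rot: [-0.087, -0.702, -0.087, 0.702]
force: [0.5, -0.8, 0.8]
grip_width: 0.006
```

```bash
cat > go.py <<'E'
from h import *
p=np.array([489.3,-229.7,0.24695]); A=R.from_euler('z',p[2]).as_matrix()
def rep():
    s=ctrl.sense(); T=q2R(s["ee_rot"]).as_matrix()
    c=A.T@(s["eef_pos"]-[p[0],p[1],0])
    print(s["time_s"],"clamp TCP",c.round(1),"force clamp",(A.T@s["force"]).round(1),"grip",s["grip_width"])
    print("dq",np.abs(s["dq"]).max().round(3),"tool in clamp\n",(A.T@T).round(3))
    for g in ([-105,0,130],[-105,0,60]):
        print(g,"tool shift",((A.T@T).T@(np.array(g)-c)).round(1))
rep()
E
python3 go.py
```

```text
0.725 clamp TCP [-157.5  -35.   231.2] force clamp [ 0.3 -0.9  0.8] grip 0.006030713300645221
dq 1.007 tool in clamp
 [[-0.    -0.001 -1.   ]
 [ 0.    -1.     0.001]
 [-1.    -0.     0.   ]]
[-105, 0, 130] tool shift [101.2 -35.  -52.5]
[-105, 0, 60] tool shift [171.2 -35.  -52.5]
```

Call:
{"method": "carry_out", "body": {"deltas": [[1,0,-18,-26,0,0,0],[1,0,-35,-52,0,0,0],[1,45,-35,-52,0,0,0],[1,90,-35,-52,0,0,0],[1,100,-35,-52,0,0,0]]}}

```text
time_s: 1.35
eef_pos: [385.3, -256.0, 129.3]
ee_rot: [-0.086, -0.701, -0.089, 0.703]
force: [0.7, -0.2, -0.3]
grip_width: -0.001
```

```bash
python3 go.py
python3 - <<'E'
from rig import viewer
import cv2,numpy as np
t=cv2.cvtColor(viewer.capture("top"),4);s=cv2.cvtColor(viewer.capture("side"),4)
f=lambda i:cv2.resize(i,(400,560),interpolation=cv2.INTER_CUBIC)
cv2.imwrite("pics/z1.png",np.hstack([f(t[180:320,310:410]),f(s[130:270,290:390])]))
E
```

```text
1.35 clamp TCP [-107.3   -0.   129.3] force clamp [ 0.6 -0.3 -0.3] grip -0.0009396826996279398
dq 0.168 tool in clamp
 [[-0.002  0.    -1.   ]
 [ 0.004 -1.    -0.   ]
 [-1.    -0.004  0.002]]
[-105, 0, 130] tool shift [-0.7 -0.  -2.3]
[-105, 0, 60] tool shift [69.3  0.3 -2.5]
```

View pics/z1.png

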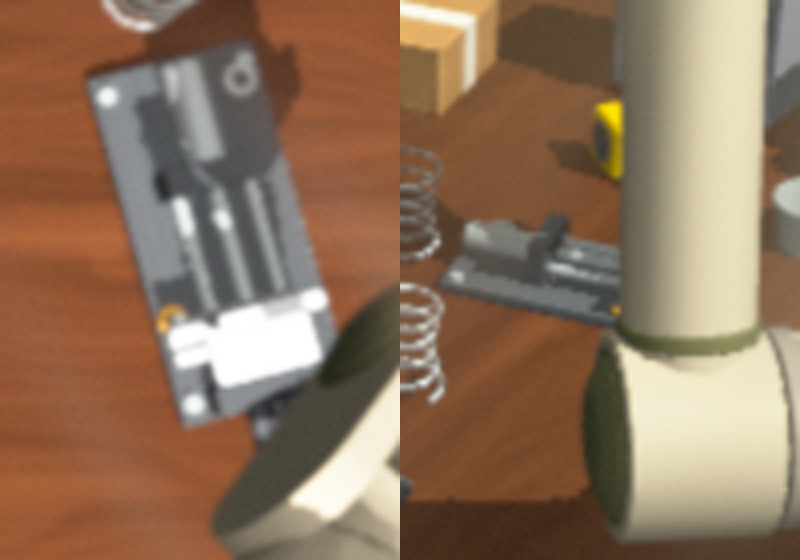

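The jaw is still shut with the plate clear of the gripper, which is just ahead of the nose block at about (260,410) in the top crop. The side view is blocked by the arm. I'll lower to about z 62.

Call:
{"method": "carry_out", "body": {"deltas": [[1,25,0,0,0,0,0],[1,50,0,0,0,0,0],[1,69,0,0,0,0,0],[1,69,0,-8,0,0,0],[1,69,0,-16,0,0,0]]}}

```text
time_s: 2.08
eef_pos: [403.0, -253.8, 63.9]
ee_rot: [0.088, 0.702, 0.086, -0.701]
force: [-0.3, 0.2, -0.5]
grip_width: -0.001
```

```bash
python3 go.py
```

```text
2.075 clamp TCP [-89.6  -2.2  63.9] force clamp [-0.3  0.2 -0.5] grip -0.0014047334397108298
dq 0.126 tool in clamp
 [[ 0.001 -0.    -1.   ]
 [-0.002 -1.     0.   ]
 [-1.     0.002 -0.001]]
[-105, 0, 130] tool shift [-66.1  -2.1  15.3]
[-105, 0, 60] tool shift [ 3.9 -2.3 15.4]
```

Call:
{"method": "carry_out", "body": {"deltas": [[1,2,-2,-4,0,0,0],[1,2,-2,-8,0,0,0],[1,2,-2,-12,0,0,0],[1,2,-2,-16,0,0,0],[1,2,-2,-20,0,0,0]]}}

```text
time_s: 2.7
eef_pos: [420.2, -246.4, 60.3]
ee_rot: [-0.087, -0.701, -0.087, 0.702]
force: [-7.3, -1.9, 3.8]
grip_width: -0.003
```

```bash
python3 go.py
```

```text
2.7 clamp TCP [-71.1   0.7  60.3] force clamp [-7.6 -0.1  3.8] grip -0.003423631461806903
dq 0.064 tool in clamp
 [[-0.002  0.001 -1.   ]
 [ 0.    -1.    -0.001]
 [-1.    -0.     0.002]]
[-105, 0, 130] tool shift [-69.6   0.7  34. ]
[-105, 0, 60] tool shift [ 0.4  0.7 33.9]
```

Contact is made at about 7.6 N, matching the spring at near-zero travel. I'll push on about 48 mm in two calls.

Call:
{"method": "carry_out", "body": {"deltas": [[1,0,0,-5,0,0,0],[1,0,0,-10,0,0,0],[1,0,0,-15,0,0,0],[1,0,0,-20,0,0,0],[1,0,0,-25,0,0,0]]}}

```text
time_s: 3.32
eef_pos: [443.3, -240.5, 60.3]
ee_rot: [-0.087, -0.7, -0.088, 0.703]
force: [-13.1, -2.8, 7.9]
grip_width: -0.001
```

```bash
python3 go.py
```

```text
3.325 clamp TCP [-47.2   0.8  60.3] force clamp [-13.4   0.5   7.9] grip -0.0006137664998076549
dq 0.089 tool in clamp
 [[-0.004  0.    -1.   ]
 [ 0.001 -1.    -0.   ]
 [-1.    -0.001  0.004]]
[-105, 0, 130] tool shift [-69.4   0.7  58.1]
[-105, 0, 60] tool shift [ 0.6  0.8 57.8]
```

Call:
{"method": "carry_out", "body": {"deltas": [[1,0,0,-5,0,0,0],[1,0,0,-10,0,0,0],[1,0,0,-15,0,0,0],[1,0,0,-20,0,0,0],[1,0,0,-24,0,0,0]]}}

```text
time_s: 3.95
eef_pos: [466.5, -234.5, 60.3]
ee_rot: [-0.087, -0.7, -0.088, 0.703]
force: [-14.0, -3.4, 7.7]
grip_width: 0.002
```

```bash
python3 go.py
python3 - <<'E'
from rig import viewer
import cv2,numpy as np
t=cv2.cvtColor(viewer.capture("top"),4)
cv2.imwrite("pics/z2.png",cv2.resize(t[180:320,310:410],(400,560),interpolation=cv2.INTER_CUBIC))
E
```

```text
3.95 clamp TCP [-23.3   0.9  60.3] force clamp [-14.4   0.2   7.7] grip 0.0015541556155237357
dq 0.072 tool in clamp
 [[-0.004  0.001 -1.   ]
 [ 0.002 -1.    -0.001]
 [-1.    -0.002  0.004]]
[-105, 0, 130] tool shift [-69.4   0.8  82. ]
[-105, 0, 60] tool shift [ 0.6  0.9 81.7]
```

View pics/z2.png

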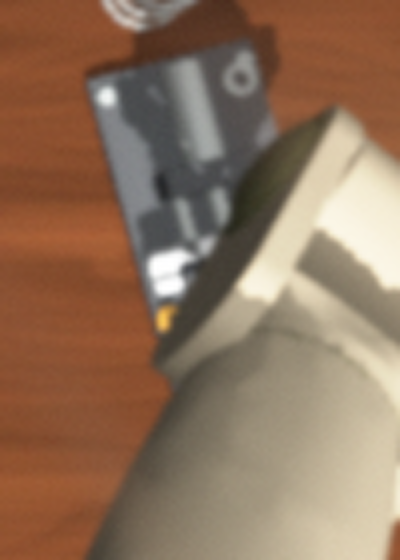

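The catch at (168,272) is now past the pin, which is visible at (168,318). The force fits about 50 mm of travel, well short of the rear block. I'll back off gently.

Call:
{"method": "carry_out", "body": {"deltas": [[1,0,0,4,0,0,0],[1,0,0,8,0,0,0],[1,0,0,13,0,0,0],[1,0,0,18,0,0,0],[1,0,0,25,0,0,0]]}}

```text
time_s: 4.62
eef_pos: [443.8, -240.5, 60.3]
ee_rot: [0.087, 0.702, 0.087, -0.702]
force: [0.5, -1.0, 0.3]
grip_width: 0.0
```

```bash
python3 go.py
```

```text
4.625 clamp TCP [-46.8   0.7  60.3] force clamp [ 0.3 -1.1  0.3] grip 0.00012094188882312516
dq 0.129 tool in clamp
 [[ 0.  0. -1.]
 [-0. -1. -0.]
 [-1.  0. -0.]]
[-105, 0, 130] tool shift [-69.7   0.7  58.2]
[-105, 0, 60] tool shift [ 0.3  0.7 58.2]
```

Force is zero at a TCP position that read 13 N on the way in, so the jaw has latched. I'll retreat and then rise.

Call:
{"method": "carry_out", "body": {"deltas": [[1,0,0,12,0,0,0],[1,-5,0,24,0,0,0],[1,-45,0,24,0,0,0],[1,-95,0,24,0,0,0],[1,-140,0,24,0,0,0]]}}

```text
time_s: 5.25
eef_pos: [420.0, -246.4, 202.4]
ee_rot: [0.087, 0.702, 0.087, -0.702]
force: [-0.5, -0.3, -0.4]
grip_width: -0.001
```

Call:
{"method": "carry_out", "body": {"deltas": [[1,-10,25,40,0,0,0],[1,-20,50,85,0,0,0],[1,-20,80,130,0,0,0],[1,-20,105,165,0,0,0],[1,-20,105,165,0,0,0]]}}

```text
time_s: 5.88
eef_pos: [284.1, -390.0, 220.4]
ee_rot: [-0.086, -0.702, -0.086, 0.702]
force: [-0.1, 0.1, 0.2]
grip_width: -0.004
```

```bash
python3 go.py
python3 - <<'E'
from rig import viewer
import cv2,numpy as np
t=cv2.cvtColor(viewer.capture("top"),4)
cv2.imwrite("pics/z3.png",cv2.resize(t[150:320,170:470],(780,442),interpolation=cv2.INTER_CUBIC))
E
```

```text
5.875 clamp TCP [-238.1 -105.2  220.4] force clamp [-0.   0.1  0.2] grip -0.004468033877607755
dq 0.065 tool in clamp
 [[-0.    -0.004 -1.   ]
 [-0.    -1.     0.004]
 [-1.     0.     0.   ]]
[-105, 0, 130] tool shift [  90.3 -105.8 -132.7]
[-105, 0, 60] tool shift [ 160.3 -105.8 -132.7]
```

View pics/z3.png

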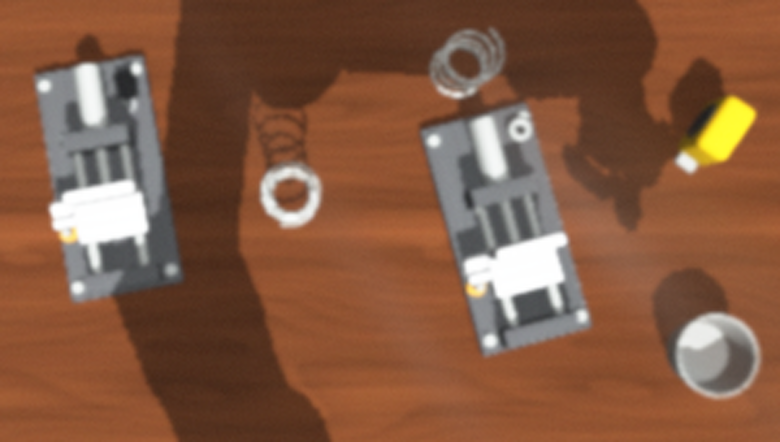

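The right jaw, at (528,268), now stands at mid position against its pin at (475,290), the same as the left clamp. The coils, nut, clip, tape and tin look unmoved. Handing in.

```bash
python3 -c "
from rig import order; print(order.finish_job())"
```

```text
the job is handed in; nothing more can be done
None
```

The shut clamp (the right-hand one) is now latched at mid position, and I have handed the job in. I pushed its jaw back by the upright plate with the closed fingertips to about 50 mm of travel. That is past the pin and well short of the rear block at 75 mm. I then let it spring back, retreated and raised the arm. The clock read about 5.9 s before hand-in.

**Force:** The readings I took during the push went up to about 14 N along the push direction. On the way back, the force was near zero at a position that had read 13 N going in, so the jaw is held by the pin.

**Final picture:** The top view shows the jaw against its stop pin with the gap open, matching the other clamp. The other clamp, both coils, nut, clip, tape and tin look unmoved.

**Not checked:** The pliers were outside the final crop, but the arm never went near them. The side camera was blocked by the arm during the approach and I did not use it again, so there is no side view of the latched jaw. None of the checks failed or disagreed.

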